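# Seat a board carrier in its locating notches and swing the hold-down across

## Task

Get the circuit board ready for soldering: push its black carrier along the two rails towards the fume hood until you feel its feet drop into the locating notches and it sits level and low between the rails. Then push the swinging hold-down arm round by its thumb post until it lies square across the top of the carrier. Only push, lightly, with the fingertips: do not lift the carrier off its rails or grip the thumb post, and leave the other things on the bench where they are.

Things in the scene. Friction and masses are not known exactly. Their poses are not given: they have to be found in the camera images.
- track: Fixed dark steel base plate 188x140x6 mm with two aluminium rails along its x (x -95 to 87 mm). Origin: on the bench, midway between the rails; +x = the way to push, towards the fume hood; z up. Rail tops (|y| 28 to 47 mm) 26 mm high; guide fences outside them 38 mm high, inner faces 94 mm apart. Between the rails only the base plate. Each rail has 2 square notches 6 mm deep: x -13 to 5 and x 38 to 72 mm.
- carrier: Loose black plate 96 (x) x88x14 mm, 0.2 to 0.45 kg, a green circuit board fixed on top (parts up to 37 mm above the origin). Origin: under its centre at the soles of its 4 feet, 8 mm high; the plate spans z 8 to 22 mm. Axes parallel to the track's. Starts on the rail tops, 30 to 70 mm short of its seat: origin 26 mm above the track's. Slides with 1 to 4 N. The long front feet bridge the short notches.
- carrier_push (a point): Middle of the carrier's rear (-x) edge, a plain upright face 88 mm wide and 14 mm high, free between the fences: the place to push. 15 mm above the soles of the feet, 48 mm behind the carrier's origin.
- seat (a point): Fixed point on the track where the carrier's origin lies when seated: x 30, y 0, z 20 mm in the track's frame. There (2 mm play either way) all four feet drop 6 mm into the notches, whose walls then stop further pushing. It may hang half dropped, one end caught on a notch edge, until the push is eased or it is nudged on.
- holddown (a joint): Level steel arm 55 mm long, 14 wide, 6 thick, on an upright pivot beside the right-hand (-y) fence, the robot's side. rad: 0 = points along the track's -x; negative = swung outwards (limit -0.9); positive = swung in over the rails; 1.57 = square across the rails, over the carrier's front end (limit 2.3). Friction holds it, 0.7 N at the post. Passes 2.5 mm over a seated carrier, strikes one that has not dropped.
- holddown_post (a point): On the axis of the upright round thumb post near the arm's free end, to be pushed sideways; 44 mm from the pivot. Post 10 mm thick, from the arm's top at 50.5 mm above the bench up to 78.5 mm; this point at 64.5 mm.
- holddown_hinge (a point): On the pivot axis of the hold-down arm, level with the arm's underside, 44.5 mm above the bench; x 64, y -67 mm in the track's frame. The arm turns clockwise seen from above as its joint value grows.
- tweezers: Black tweezers, 125 mm long, lying on the bench; bystander, not to be moved.
- pliers: Needle-nose pliers with blue handles, 145 mm long, lying; bystander, not to be moved.
- reel: Small white solder reel, 46 mm across, 30 mm high, standing; bystander, not to be moved.
- kapton: Dark roll of tape, 58 mm across, 19 mm high; bystander, not to be moved.

How it is judged:
By the outcome, as a careful person would: the job done as asked, in the order asked, and still so for the second after the job is handed in, with the robot touching nothing.
It also fails if it takes over 51 s, if anything falls off the work surface, if the arm or the gripper's body presses on something with over 40 N, if the wrist force passes 120 N, or if a joint passes its speed limit or range.

## Robot

A 7-joint arm with a two-finger parallel gripper is mounted at the origin on a cart in front of the work surface, level with it; the furniture and walls round the work are solid. World frame = base frame: x ahead of the robot, y to its left, z up, the work surface at z = 0. Lengths are in m, angles in degrees, forces in N, time in s.
With the tool pointing down it reaches from about 0.425 to 0.875 m from the base axis. Payload 4.7 kg.
Tool frame: the origin (TCP) lies at the very end of the fingers, on their centre line; the grasp point (between the pads) lies 19 mm behind it (env.grasp_offset is the distance from the TCP to the grasp point, in m); z points along the fingers, y is the line along which they close (so a half turn about z gives the same grasp; the last joint's range is limited). The gripper opens to 87 mm and grips with 3 to 60 N. Pads are 19 mm wide; open, the fingers measure 117 mm over their backs; the gripper's body (75 mm by 190 mm) begins 51 mm behind the grasp point.
Start: joints at [-64.28, 18.392, -4.016, 83.108, 1.295, 78.541, -3.26], TCP at [0.274, 0.59, 0.223] pointing down, gripper open.
Joint ranges: [-163.93, 163.93], [-17.29, 119.83], [-79.2, 71.16], [3.27, 140.29], [-89.18, 269.18], [5.43, 117.66], [-154.24, 154.24]. Speed limits (degrees/s): [147.25, 147.25, 180, 180, 180, 180, 180].

## Interface

Orientations are given as [roll, pitch, yaw] about the fixed x, y, z axes, in that order (R = Rz(yaw) Ry(pitch) Rx(roll)).
In Python, from cell import env gives the robot as it stands. The module is installed in compiled form; this text tells all that it offers.
- The arm moves only by the tool drive_tool, never from a script. Its argument "moves" is one flat list of numbers, 5 for each row, row after row: the shift along the tool's x, y, z in units of 40 mm (1.0 is 40 mm), then the turn about the tool's z in units of 10 degrees (1.0 is 10 degrees), then the finger opening in mm, from 0 to 87. A call has 1 to 5 rows; each row is the pose to reach, as a shift and turn from the pose commanded when the call began, along the tool's axes at that moment; what a row does not reach only later rows make up. A row lasts 1/8 s, in which the tool goes at most 62.5 mm and 10.7 degrees, less where a joint would pass 70% of its speed; a pose out of reach is approached as far as the arm can. A call with a gripper value outside its range is refused whole. The fingers move at their own pace and stop on an object; "squeeze" is the grip in N (left out, the last holds). Time passes only in rows, so rows that repeat a pose let the fingers close. It gives the time, the measured TCP pose, the force, the opening and the grip force at its end, in the units of the state.
- env.get_obs(): the state, without advancing time (a new reading comes with each control period).
- env.read_camera(name): name is "scene" or "top" or "wrist"; returns (picture, depth): 384x512x3 uint8, red, green, blue; 384x512 float32, m along the optical axis (not along the pixel's ray), 0 where there is no reading.
- env.camera_model(name): a dict with "K" (3x3 intrinsics, pixels), "rvec" (rotation vector, rad) and "tvec" (3), from world to camera coordinates, as OpenCV has them; the wrist camera has in their place "tool_from_camera" (4x4, takes a point from camera to tool coordinates, whose origin is the TCP and whose axes are the flange's). Camera axes: x right, y down, z forward; pixel columns grow to the right and rows downward; lengths in m; the calibration is good to about 2 mm. A picture is of the moment at which its call begins: read the wrist's pose just before it. camera_model takes no time and is no camera call.
- env.sign_off(): hands the job in; it is judged then, once.
The state is a dict: "time_s": time; "qpos": joint angles; "joint_velocities": joint speeds; "effort": joint torques, N m; "tool_pos": TCP position; "tool_rot": TCP orientation; "force": force on the tool from outside, world axes, zero at the start; "wrist_torque": the same for the moment, N m; "grip_width": finger opening in m; "grasp_force": force on a finger pad.
Only numpy, scipy, OpenCV 4.12 (cv2) and the standard library are available. Lean on these libraries where they do the work, as an engineer would, in place of code of your own. Each camera call takes 0.05 s, during which the arm holds its last target. There are 200 camera calls.

## Working session

There is one attempt and no reset: what is moved stays moved. The work goes in short steps, Python scripts to look and compute and a tool call to move; the robot and the scene stay as the last step left them, time stands still between calls to the robot, and variables do not carry over. Pictures are saved under pics/ and viewed, at most 10 in all, crops included, and the job is handed in when it is done.

Besides the shell and the picture viewer there is one more tool, called after ">>>" as name(argument=value, ...) on one line, values as JSON. drive_tool: Moves the arm, as the interface text tells. Its arguments: {"type":"object","properties":{"moves":{"type":"array","items":{"type":"number"}},"squeeze":{"type":"number"}},"required":["moves"]}

```bash
mkdir -p pics
cat > h.py <<'E'
import numpy as np, cv2
from cell import env
def cam(n):
    m=env.camera_model(n); K=np.array(m["K"]); R=cv2.Rodrigues(np.array(m["rvec"],float))[0]; t=np.array(m["tvec"],float).ravel(); return K,R,t
def ray(n,uv,z):
    K,R,t=cam(n); uv=np.atleast_2d(uv).astype(float)
    d=(R.T@np.linalg.inv(K)@np.c_[uv,np.ones(len(uv))].T).T; c=-R.T@t
    return c+d*((z-c[2])/d[:,2])[:,None]
def cloud(n,D):
    K,R,t=cam(n); v,u=np.mgrid[:384,:512]
    p=np.stack([(u-K[0,2])/K[0,0]*D,(v-K[1,2])/K[1,1]*D,D],-1)
    return (p-t)@R
E
python3 - <<'E'
from h import *
for n in("scene","top"):
    p,d=env.read_camera(n); np.savez(n+"0.npz",p=p,d=d); cv2.imwrite(f"pics/{n}0.png",cv2.resize(p[...,::-1],(768,576),interpolation=cv2.INTER_CUBIC))
    K,R,t=cam(n); print(n,-R.T@t,R[2],K[0,0])
o=env.get_obs(); print(o["time_s"],o["tool_pos"],o["tool_rot"],o["grip_width"],env.grasp_offset)
E
```

```text
scene [-0.40185966  0.40482679  0.67045476] [ 0.74432094 -0.44904922 -0.49430875] 496.8945676809844
top [ 0.35632887 -0.14270966  1.00276607] [ 1.46265531e-01  5.17455855e-04 -9.89245231e-01] 387.7544678079496
0.1 [0.27363239 0.58905212 0.22155198] [-1.79899602e+02  5.89116333e-03  1.55092333e+02] 0.08681978165696173 0.0187
```

View pics/top0.png

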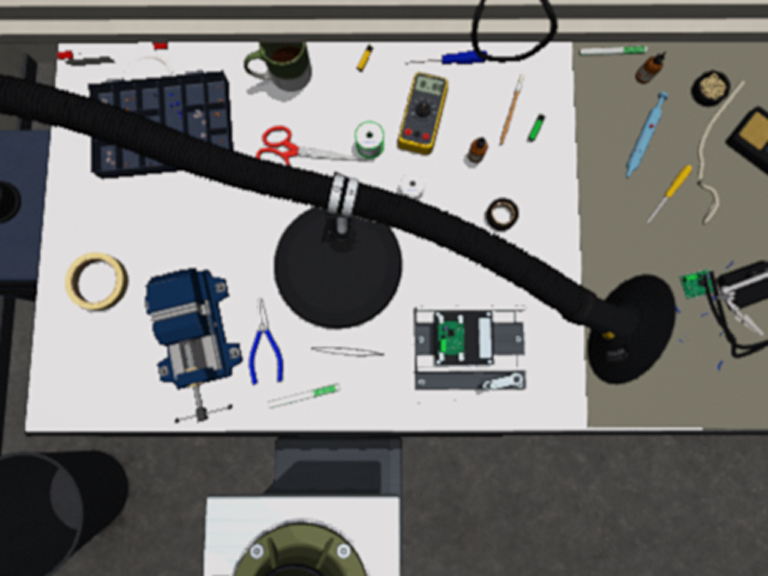

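View pics/scene0.png

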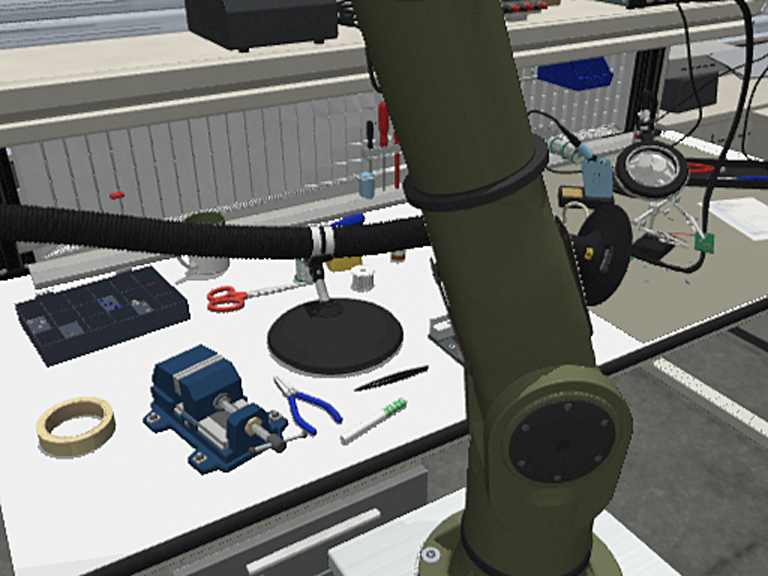

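The top view shows the track at about (470,345) in view pixels, with the fume hood to its right. So track +x is roughly world −y and the robot's side is −x. The hold-down arm runs from (485,388) to (520,378). The scene view of the track is blocked by the robot arm. Next I'll measure with the top depth and a crop.

Run:
```python
from h import *
f=np.load("top0.npz"); p,d=f["p"],f["d"]; P=cloud("top",d)
c=p[195:270,265:365]; cv2.imwrite("pics/crop.png",cv2.resize(c[...,::-1],(800,600),interpolation=cv2.INTER_CUBIC))
np.set_printoptions(linewidth=250)
print("height mm, rows 200-264 step 3, cols 270..356 step 4"); print(" ",np.arange(270,356,4))
for v in range(200,265,3): print(v,(P[v,270:356:4,2]*1000).round().astype(int))
# hose/hood heights
H=(P[...,2]>0.12)&(d>0)
for x0 in np.arange(0.2,0.8,0.1):
  print(round(x0,1),[ (round(y0,1),round(float(P[m][:,2].min()),2),round(float(P[m][:,2].max()),2)) for y0 in np.arange(-0.6,0.6,0.1) for m in [H&(abs(P[...,0]-x0)<.05)&(abs(P[...,1]-y0)<.05)] if m.sum()>5])
```

```text
height mm, rows 200-264 step 3, cols 270..356 step 4
  [270 274 278 282 286 290 294 298 302 306 310 314 318 322 326 330 334 338 342 346 350 354]
200 [ 1 -4 -1  0 -1 -4  1  3 -2 -1  0  3  1  2 -1  1  1  0 -2  2  0  1]
203 [-1  0 -1 -1  0  1  2 -1 -1 -6 -1  1 -1 -2  0  0 -4 -2 -1  1 -3 -1]
206 [-3 -3 37 33 37 38 38 37 37 38 34 34 34 36 33 32 34 31 28 30 -2 -1]
209 [ 0  1 26 25 29 48 48 46 49 48 49 47 47 45 51 18 20 18 19 22  0 -1]
212 [ 2  0 24 26 23 49 52 49 44 48 48 47 47 48 48 21 20 22 21 27 -4 -3]
215 [-2 -2  1  5  3 48 49 46 48 50 44 46 50 49 46 11  7  6  4  4  4  1]
218 [ 0 -1  4  5  5 48 51 60 49 50 46 48 46 45 49  4  1  4  7  4  2 -2]
221 [-1 -3  4  5  5 48 48 49 52 51 48 49 47 46 46  5  8  3  7  8  1  1]
224 [ 0  1  5  5  6 47 56 49 48 51 49 47 46 50 48  9  6  5  5  7  0  1]
227 [ 0  2  9  7  3 46 59 49 51 51 48 45 48 47 49  4  3  8  3  3 -4  0]
230 [ 0 -2  6  5  8 45 61 49 51 50 46 50 50 47 47  4  6  5  6  4 -1 -1]
233 [ 2  0  7  5  4 45 60 49 46 46 44 47 47 46 48  6  4  4  6  5 -1 -2]
236 [ 1  0  2  7  6 48 52 47 48 51 47 49 50 45 49  8  4  5  7  6 -2 -3]
239 [-2 -1 24 25 22
[... 1128 characters left out ...]
(np.float64(-0.0), 0.12, 0.19), (np.float64(0.1), 0.15, 0.2), (np.float64(0.2), 0.18, 0.19)]
0.7 [(np.float64(-0.3), 0.33, 0.42), (np.float64(-0.2), 0.35, 0.41), (np.float64(-0.1), 0.13, 0.16), (np.float64(-0.0), 0.15, 0.19), (np.float64(0.1), 0.17, 0.21), (np.float64(0.2), 0.16, 0.23), (np.float64(0.3), 0.2, 0.26), (np.float64(0.4), 0.22, 0.26)]
0.8 [(np.float64(-0.6), 0.33, 0.41), (np.float64(-0.5), 0.33, 0.41), (np.float64(-0.4), 0.33, 0.41), (np.float64(-0.3), 0.33, 0.42), (np.float64(-0.2), 0.33, 0.41), (np.float64(-0.1), 0.33, 0.42), (np.float64(-0.0), 0.33, 0.42), (np.float64(0.1), 0.33, 0.42), (np.float64(0.2), 0.2, 0.42), (np.float64(0.3), 0.13, 0.42), (np.float64(0.4), 0.14, 0.26)]
```

View pics/crop.png

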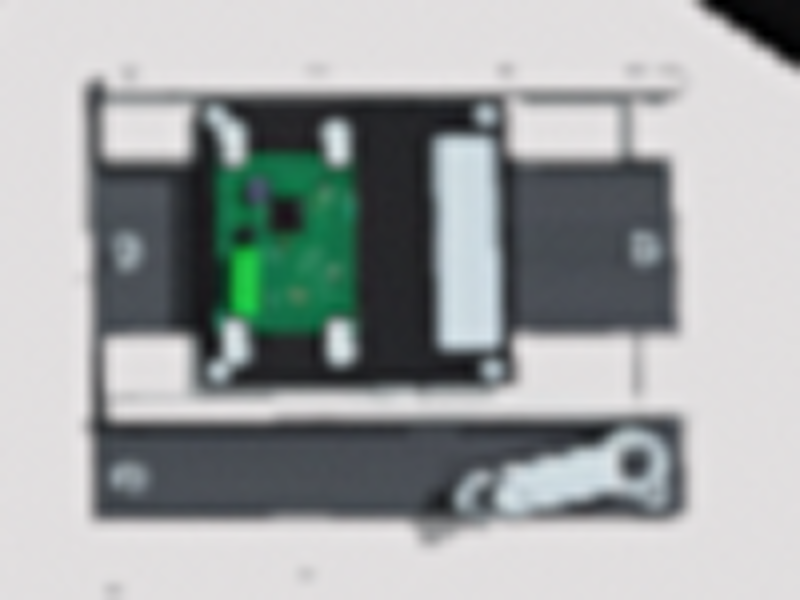

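Run:
```python
from h import *
f=np.load("top0.npz"); p,d=f["p"],f["d"]
def px(a): return np.array(a,float)/8+[265,195]-0.4375
hin=ray("top",px([[636,462]]),.0505)[0]; post=ray("top",px([[475,492]]),.0785)[0]
print("hinge",hin,"post",post,"dist",np.linalg.norm(hin[:2]-post[:2]))
# track plate: near strip corners (z 6), from dark mask
g=p.max(2).astype(int); roi=np.zeros_like(g,bool); roi[195:270,272:355]=1
m=((g<140)&roi).astype(np.uint8)
n,l,s,c=cv2.connectedComponentsWithStats(m)
print(s[1:][s[1:,4]>60])
for nm,cols in (("near strip bottom",range(280,315,3)),):
    pts=[]
    for u in cols:
        col=g[240:266,u]; k=[i for i in range(10,25) if col[i]<140<=col[i+1]][0]; pts.append((u,240+k+(140-col[k])/(col[k+1]-col[k])))
    W=ray("top",pts,.006); q=np.polyfit(W[:,1],W[:,0],1); print("bottom edge",q,np.polyval(q,-.29),"ang deg",np.degrees(np.arctan(q[0])))
L=[];Rr=[]
for v in list(range(250,258))+list(range(217,234)):
    r=g[v]; k=[i for i in range(270,282) if r[i+1]<140<=r[i]]
    if k: k=k[0]; L.append((k+(r[k]-140)/(r[k]-r[k+1]),v))
    k=[i for i in range(344,356) if r[i]<140<=r[i+1]]
    if k: k=k[0]; Rr.append((k+(140-r[k])/(r[k+1]-r[k]),v))
for nm,e in(("left",L),("right",Rr)):
    W=ray("top",e,.006); q=np.polyfit(W[:,0],W[:,1],1); print(nm,len(e),q,"y at x=.40:",np.polyval(q,.40),"std",np.std(W[:,1]-np.polyval(q,W[:,0])))
# carrier plate top z 48: black; rear edge & front edge, side edges
car=px([[197,105],[503,100],[515,383],[203,387]]); W=ray("top",car,.048); print("carrier corners",W[:,:2].round(4).tolist(),"sides",[np.linalg.norm(W[i]-W[(i+1)%4]).round(4) for i in range(4)],"centre",W.mean(0))
o=env.get_obs()
Rt=cv2.Rodrigues(np.eye(3))[0]
print(o["tool_pos"],o["tool_rot"])
```

```text
hinge [ 0.34373144 -0.34870183  0.0505    ] post [ 0.33547126 -0.2950675   0.0785    ] dist 0.0542666688621322
[[ 276  205   75   56 2643]]
bottom edge [0.07801383 0.34576357] 0.323139559133307 ang deg 4.4608278931674405
left 25 [ 0.00371508 -0.1876674 ] y at x=.40: -0.18618136896513215 std 0.00045278427516839135
right 25 [-0.07797259 -0.33961723] y at x=.40: -0.3708062631925411 std 0.0038883776856428044
carrier corners [[0.4528, -0.2173], [0.4542, -0.3119], [0.3675, -0.3131], [0.3665, -0.218]] sides [np.float64(0.0946), np.float64(0.0867), np.float64(0.0952), np.float64(0.0863)] centre [ 0.41026277 -0.26506568  0.048     ]
[0.27363239 0.58905212 0.22155198] [-1.79899602e+02  5.89116333e-03  1.55092333e+02]
```

Run:
```python
from h import *
f=np.load("top0.npz"); p,d=f["p"],f["d"]; P=cloud("top",d)
Z=P[...,2]; ok=(d>0)&(d<1.2)&(Z<.9)
m=ok&(Z>.064)&(Z<.09); m[:,:315]=0; m[:248]=0; m[264:]=0; m[:,350:]=0
v,u=np.where(m); print("post",list(zip(u,v,(Z[m]*1000).round())),P[m].mean(0))
print("max height mm; rows x .32..54, cols y -.15..-.5")
ys=np.arange(-.15,-.5,-.02)
print("     ",(ys*100).round().astype(int))
for x in np.arange(.30,.56,.02):
    r=[]
    for y in ys:
        k=ok&(abs(P[...,0]-x)<.01)&(abs(P[...,1]-y)<.01); r.append(int(1000*np.percentile(Z[k],95)) if k.sum()>3 else -1)
    print(round(x,2),r)
```

```text
post [(np.int64(326), np.int64(255), np.float64(71.0)), (np.int64(327), np.int64(255), np.float64(78.0)), (np.int64(328), np.int64(255), np.float64(78.0)), (np.int64(329), np.int64(255), np.float64(75.0)), (np.int64(325), np.int64(256), np.float64(67.0)), (np.int64(326), np.int64(256), np.float64(78.0)), (np.int64(327), np.int64(256), np.float64(77.0)), (np.int64(328), np.int64(256), np.float64(77.0)), (np.int64(329), np.int64(256), np.float64(80.0)), (np.int64(325), np.int64(257), np.float64(67.0)), (np.int64(326), np.int64(257), np.float64(77.0)), (np.int64(327), np.int64(257), np.float64(79.0)), (np.int64(328), np.int64(257), np.float64(78.0)), (np.int64(329), np.int64(257), np.float64(79.0)), (np.int64(326), np.int64(258), np.float64(72.0)), (np.int64(327), np.int64(258), np.float64(78.0)), (np.int64(328), np.int64(258), np.float64(78.0)), (np.int64(329), np.int64(258), np.float64(79.0))] [ 0.33438969 -0.30317865  0.07601442]
max height mm; rows x .32..54, cols y -.15..-.5
      [-15 -17 -19 -21 -23 -25 -27 -29 -31 -33 -35 -37 -39 -41 -43 -45 -47 -49]
0.3 [2, 0, 3, 2, 2, 1, 2, 1,
[... 302 characters left out ...]
]
0.4 [1, 2, 8, 48, 62, 52, 50, 50, 50, 8, 8, 8, 0, 1, 2, 2, 34, 114]
0.42 [1, 2, 8, 47, 61, 52, 50, 50, 50, 8, 7, 8, 2, 1, 121, 120, 120, 120]
0.44 [1, 2, 27, 47, 53, 52, 51, 49, 49, 21, 26, 27, 79, 137, 142, 138, 129, 122]
0.46 [1, 2, 38, 41, 49, 47, 48, 47, 48, 38, 37, 145, 148, 148, 145, 141, 130, 120]
0.48 [16, 2, 1, 1, 1, 1, 1, 1, 1, 153, 158, 158, 154, 151, 143, 138, -1, -1]
0.5 [21, 1, 1, 1, 2, 1, 2, 154, 163, 165, 164, 161, 154, 148, -1, -1, 1, 4]
0.52 [24, 11, 1, 2, 1, 152, 164, 169, 170, 168, 166, 159, 149, -1, -1, 1, 4, 4]
0.54 [25, 14, 1, 150, 163, 168, 172, 172, 170, 166, 159, -1, -1, 0, 2, 1, 2, 5]
0.56 [24, 145, 157, 164, 169, 171, 171, 169, 165, -1, -1, -1, 1, 1, 1, 2, 3, 5]
```

The post top is at (.334,−.303) and the hinge at (.344,−.349). They are 46 mm apart against a known 44 mm, and the joint is at about −0.2 rad. The carrier's rear edge is at y≈−.218, the track centre is at (.411,−.282), and the seat is at y≈−.312. The hose runs diagonally close by, so I'll keep the gripper's long axis along y.

>>> drive_tool(moves=[-1.2,-1,0,1,0,-2.5,-2,0,2,0,-3.8,-3,0,3,0,-5.1,-4,0,4,0,-6.3,-5,0,5,0], squeeze=10)

```text
time_s: 0.72
tool_pos: [0.4147, 0.3083, 0.2223]
tool_rot: [-180.0, 0.0, 104.8]
force: [2.1, 0.6, -0.0]
grip_width: 0.0451
grasp_force: 0.0
```

>>> drive_tool(moves=[-1.4,-0.3,0,1,0,-2.8,-0.6,0,2,0,-4.2,-0.9,0,3,0,-5.6,-1.2,0,4,0,-7,-1.5,0,5,0])

```text
time_s: 1.35
tool_pos: [0.4287, 0.0226, 0.2224]
tool_rot: [-180.0, -0.0, 54.8]
force: [1.2, -0.2, 0.3]
grip_width: 0.0017
grasp_force: 0.0
```

>>> drive_tool(moves=[-1,0.5,0,1,0,-2,1.1,0,2,0,-3,1.6,0.5,3,0,-4,2.2,1,4,0,-4.4,2.4,1.5,5,0])

```text
time_s: 1.98
tool_pos: [0.4062, -0.1776, 0.162]
tool_rot: [180.0, -0.0, 4.5]
force: [-0.5, -0.2, -0.2]
grip_width: 0.0001
grasp_force: 0.0
```

>>> drive_tool(moves=[0,0,0,0.5,0,0,0,0,0.5,0])

```text
time_s: 2.22
tool_pos: [0.4066, -0.175, 0.1621]
tool_rot: [-180.0, 0.1, 0.1]
force: [0.5, 0.7, 0.0]
grip_width: 0.0006
grasp_force: 0.0
```

Run:
```python
from h import *
o=env.get_obs(); print(o["tool_pos"],o["tool_rot"],o["force"],o["qpos"])
p,d=env.read_camera("wrist"); cv2.imwrite("pics/w1.png",p[...,::-1])
m=env.camera_model("wrist"); print(np.round(m["tool_from_camera"],3).tolist(),m["K"])
```

```text
[ 0.40662616 -0.17497347  0.1621209 ] [-1.79986701e+02  5.01604197e-02  1.07121824e-01] [0.51476423 0.74527654 0.00480592] [-18.48978824  -7.28469083  36.19254635 116.71722776   4.59408496
  69.28588973 -74.04303815]
[[0.0, -0.97, -0.243, 0.066], [1.0, 0.0, 0.001, 0.001], [-0.0, -0.243, 0.97, -0.162], [0.0, 0.0, 0.0, 1.0]] [[339.21858977   0.         256.76003992]
 [  0.         339.21858977 190.43623963]
 [  0.           0.           1.        ]]
```

View pics/w1.png

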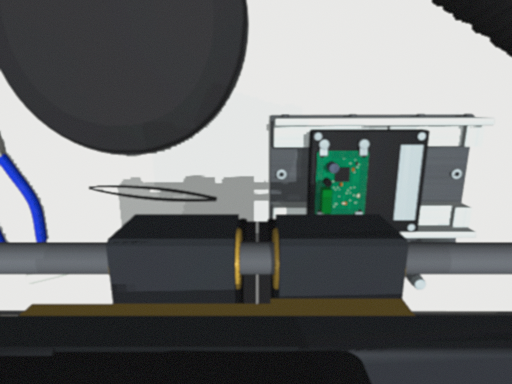

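The wrist view shows the track at right (270–490, 115–235), with the carrier rear edge near col 310 and the post end near (418,283). The dark blocks at rows 215–300 are the fingers or knuckles, so I'll check their depth to get the tip width.

Run:
```python
from h import *
p,d=env.read_camera("wrist"); m=env.camera_model("wrist"); K=np.array(m["K"]);T=np.array(m["tool_from_camera"])
v,u=np.mgrid[:384,:512]
P=np.stack([(u-K[0,2])/K[0,0]*d,(v-K[1,2])/K[1,1]*d,d],-1)@T[:3,:3].T+T[:3,3]
for r in range(205,312,8):
    print(r,[tuple((P[r,c]*1000).round().astype(int).tolist()) for c in (115,150,200,235,245,257,268,300,350,400)])
```

```text
205 [(-31, -141, 163), (-30, -105, 162), (-30, -56, 163), (-30, -21, 162), (-31, -11, 163), (-30, 1, 162), (-31, 12, 163), (-26, 42, 147), (-16, 79, 112), (-16, 123, 115)]
213 [(-39, -142, 163), (-39, -106, 162), (-39, -56, 163), (-38, -21, 161), (-39, -11, 162), (-39, 1, 162), (-39, 12, 164), (-30, 41, 136), (-23, 80, 113), (-23, 123, 113)]
221 [(-48, -143, 163), (38, -26, -82), (38, -14, -81), (38, -5, -81), (11, -5, -5), (9, 1, 0), (11, 6, -4), (38, 11, -81), (37, 24, -81), (-30, 123, 113)]
229 [(-56, -143, 162), (38, -25, -86), (37, -13, -86), (37, -5, -86), (11, -5, -16), (9, 1, -11), (11, 6, -15), (38, 11, -87), (38, 23, -87), (-38, 124, 114)]
237 [(38, -31, -92), (38, -23, -93), (37, -12, -91), (36, -5, -88), (10, -5, -22), (5, 1, -11), (10, 6, -24), (38, 10, -93), (38, 21, -92), (66, 1, -162)]
245 [(37, -30, -94), (37, -23, -94), (37, -12, -94), (34, -4, -89), (33, -2, -85), (34, 1, -87), (32, 3, -84), (36, 10, -93), (36, 21, -93), (36, 32, -93)]
253 [(35, -30, -94), (35, -23, -94), (35, -12, -94), (33, -4, -89), (32, -2, -87), (31, 1, -86), (31, 3, -87), (35, 10, -94), (35, 
[... 420 characters left out ...]
-110, 1, 163), (5, 5, -49), (29, 10, -93), (29, 21, -93), (29, 32, -94)]
285 [(27, -31, -94), (27, -23, -93), (27, -12, -93), (26, -4, -91), (2, -4, -49), (-119, 1, 163), (1, 5, -48), (27, 10, -94), (27, 22, -93), (27, 33, -94)]
293 [(25, -32, -93), (25, -24, -93), (25, -12, -94), (23, -4, -91), (-1, -4, -50), (-129, 1, 163), (-2, 5, -49), (25, 10, -93), (25, 22, -94), (25, 33, -94)]
301 [(23, -32, -93), (24, -23, -95), (23, -12, -94), (22, -4, -92), (-5, -4, -49), (-138, 1, 163), (-5, 5, -50), (24, 10, -95), (24, 21, -95), (23, 33, -94)]
309 [(24, -29, -99), (24, -22, -98), (24, -11, -98), (24, -4, -98), (24, -2, -98), (23, 1, -97), (24, 3, -98), (23, 10, -97), (23, 21, -98), (24, 31, -99)]
```

>>> drive_tool(moves=[0.1,0,1.0,0,0,0.1,0,2.0,0,0,0.1,0,2.8,0,0,0.1,0,3.2,0,0,0.1,0,3.2,0,0])

```text
time_s: 2.95
tool_pos: [0.4107, -0.1746, 0.0341]
tool_rot: [180.0, 0.1, 0.1]
force: [0.6, -0.9, 0.7]
grip_width: 0.0003
grasp_force: 0.0
```

>>> drive_tool(moves=[0,0.2,0,0,0,0,0.4,0,0,0,0,0.55,0,0,0,0,0.7,0,0,0,0,0.8,0,0,0])

```text
time_s: 3.58
tool_pos: [0.4111, -0.2074, 0.0346]
tool_rot: [-180.0, -0.0, 0.1]
force: [-0.3, -0.8, -0.0]
grip_width: 0.0
grasp_force: 0.0
```

>>> drive_tool(moves=[0,0.1,0,0,0,0,0.2,0,0,0,0,0.3,0,0,0,0,0.4,0,0,0])

```text
time_s: 4.08
tool_pos: [0.4112, -0.2228, 0.0345]
tool_rot: [-180.0, -0.0, 0.1]
force: [-0.5, 2.2, 1.0]
grip_width: 0.0004
grasp_force: 1.2
```

>>> drive_tool(moves=[0,0.1,0,0,0,0,0.2,0,0,0,0,0.3,0,0,0])

```text
time_s: 4.45
tool_pos: [0.4112, -0.2351, 0.0345]
tool_rot: [-180.0, 0.0, 0.1]
force: [-0.3, 2.1, 0.8]
grip_width: 0.0002
grasp_force: 1.2
```

```bash
cat > look.py <<'E'
from h import *
import sys
p,d=env.read_camera("top"); cv2.imwrite(f"pics/{sys.argv[1]}.png",cv2.resize(p[185:275,255:375,::-1],(800,600),interpolation=cv2.INTER_CUBIC))
P=cloud("top",d); o=env.get_obs(); print(o["time_s"],o["tool_pos"],o["force"])
# white bar on carrier front, carrier plate heights
h=cv2.cvtColor(p,cv2.COLOR_RGB2HSV); m=(h[...,0]>50)&(h[...,0]<85)&(h[...,1]>120)&(h[...,2]>50)&(abs(P[...,0]-.41)<.06)&(abs(P[...,1]+.29)<.1)
print("green",m.sum(),P[m].mean(0) if m.any() else 0)
k=(abs(P[...,0]-.41)<.042)&(P[...,2]>.03)&(P[...,2]<.07)&(P[...,1]<-.2)&(P[...,1]>-.4)
for y in np.arange(-.22,-.385,-.01):
    q=k&(abs(P[...,1]-y)<.005); print(round(y,3),q.sum(),(1000*np.median(P[q][:,2])).round(1) if q.sum() else 0,end=" | ")
E
python3 look.py t1
```

```text
4.5 [ 0.41112656 -0.23585223  0.03457936] [ 0.54042615  0.80431156 -0.84185653]
green 0 0
-0.22 0 0 | -0.23 0 0 | -0.24 0 0 | -0.25 0 0 | -0.26 0 0 | -0.27 0 0 | -0.28 0 0 | -0.29 0 0 | -0.3 0 0 | -0.31 0 0 | -0.32 0 0 | -0.33 0 0 | -0.34 1 44.3 | -0.35 0 0 | -0.36 0 0 | -0.37 0 0 | -0.38 0 0 |
```

>>> drive_tool(moves=[0,0.1,0,0,0,0,0.2,0,0,0])

```text
time_s: 4.75
tool_pos: [0.4111, -0.2431, 0.0345]
tool_rot: [-180.0, 0.0, 0.1]
force: [-0.6, 1.4, 1.1]
grip_width: 0.0003
grasp_force: 1.1
```

>>> drive_tool(moves=[0,0.05,0,0,0,0,0.1,0,0,0])

```text
time_s: 5.0
tool_pos: [0.4111, -0.2469, 0.0345]
tool_rot: [-180.0, 0.0, 0.1]
force: [0.2, 1.5, 1.0]
grip_width: 0.0006
grasp_force: 1.1
```

>>> drive_tool(moves=[0,0.05,0,0,0,0,0.1,0,0,0])

```text
time_s: 5.25
tool_pos: [0.4112, -0.2509, 0.0345]
tool_rot: [-180.0, 0.0, 0.1]
force: [0.1, 2.4, -0.5]
grip_width: 0.0006
grasp_force: 0.9
```

Run:
```python
from h import *
p,d=env.read_camera("wrist"); cv2.imwrite("pics/w2.png",p[...,::-1])
o=env.get_obs(); print(o["time_s"],o["tool_pos"],o["force"])
```

```text
5.3 [ 0.41116161 -0.2513301   0.03453793] [ 0.43030129  0.34015124 -0.39921707]
```

View pics/w2.png

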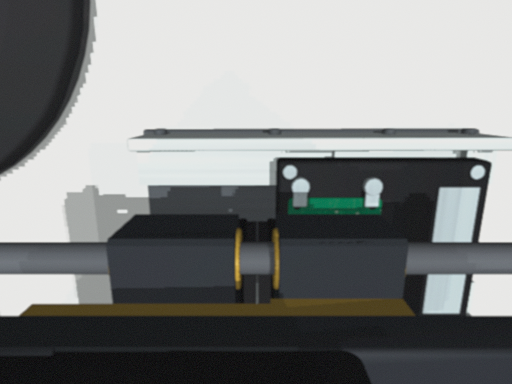

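The carrier's rear edge (col 275) is about 9 mm ahead of the TCP, at y≈−.260. It is still riding high, with a few mm to go.

>>> drive_tool(moves=[0,0.04,0,0,0,0,0.08,0,0,0])

```text
time_s: 5.55
tool_pos: [0.4112, -0.2541, 0.0345]
tool_rot: [-180.0, 0.0, 0.1]
force: [0.6, 2.0, 0.1]
grip_width: 0.0003
grasp_force: 0.8
```

>>> drive_tool(moves=[0,0.04,0,0,0,0,0.08,0,0,0])

```text
time_s: 5.8
tool_pos: [0.4112, -0.2574, 0.0346]
tool_rot: [180.0, -0.0, 0.1]
force: [-0.3, 1.6, 0.7]
grip_width: 0.0005
grasp_force: 1.0
```

>>> drive_tool(moves=[0,0.03,0,0,0,0,0.05,0,0,0])

```text
time_s: 6.05
tool_pos: [0.4113, -0.2592, 0.0346]
tool_rot: [-180.0, -0.0, 0.1]
force: [0.3, 2.3, 1.2]
grip_width: 0.0006
grasp_force: 1.0
```

```bash
cat > wl.py <<'E'
from h import *
from scipy.spatial.transform import Rotation as Ro
def wrist():
    o=env.get_obs(); p,d=env.read_camera("wrist"); m=env.camera_model("wrist"); K=np.array(m["K"]);T=np.array(m["tool_from_camera"])
    v,u=np.mgrid[:384,:512]
    P=np.stack([(u-K[0,2])/K[0,0]*d,(v-K[1,2])/K[1,1]*d,d],-1)@T[:3,:3].T+T[:3,3]
    return o,p,d,P@Ro.from_euler("xyz",o["tool_rot"],degrees=True).as_matrix().T+o["tool_pos"]
def report():
    o,p,d,W=wrist(); print(o["time_s"],o["tool_pos"].round(4),o["force"].round(1))
    k=(d>0)&(p.max(2)<60)&(W[...,0]>.425)&(W[...,0]<.452)&(W[...,2]>.03)&(W[...,2]<.06)&(W[...,1]<-.21)
    print("plate n",k.sum(),"y range",np.percentile(W[k][:,1],[.5,99.5]).round(4))
    print("z by y",[(round(y,2),round(1000*float(np.median(W[q][:,2])),1)) for y in np.arange(-.23,-.375,-.01) for q in [k&(abs(W[...,1]-y)<.005)] if q.sum()>20])
if __name__=="__main__": report()
E
python3 wl.py
```

```text
6.05 [ 0.4113 -0.2592  0.0346] [0.3 2.3 1.2]
plate n 6349 y range [-0.3629 -0.2689]
z by y [(np.float64(-0.27), 41.8), (np.float64(-0.28), 42.2), (np.float64(-0.29), 42.1), (np.float64(-0.3), 42.1), (np.float64(-0.31), 42.1), (np.float64(-0.32), 42.1), (np.float64(-0.33), 42.1), (np.float64(-0.34), 42.1), (np.float64(-0.35), 42.0), (np.float64(-0.36), 42.1)]
```

The plate is level at 42.1 mm from y −.27 to −.36, exactly the seated height (20+22 mm), with no tilt. I'll back off, raise, and move to the −x side of the post.

>>> drive_tool(moves=[0,-0.4,0,0,0,0,-0.8,-0.1,0,0,-0.2,-0.8,-1.2,0,0,-0.4,-0.6,-2.3,0.5,0,-0.8,-0.4,-2.3,1,0])

```text
time_s: 6.72
tool_pos: [0.3819, -0.2455, 0.1301]
tool_rot: [179.9, -0.5, -10.1]
force: [-0.1, 0.0, 0.5]
grip_width: 0.0007
grasp_force: 0.0
```

```bash
python3 wl.py
```

```text
6.725 [ 0.3819 -0.2455  0.1301] [-0.1  0.   0.5]
plate n 1384 y range [-0.3634 -0.2692]
z by y [(np.float64(-0.27), 41.8), (np.float64(-0.31), 42.0), (np.float64(-0.32), 42.2), (np.float64(-0.33), 42.1), (np.float64(-0.34), 42.1), (np.float64(-0.35), 42.2), (np.float64(-0.36), 41.9)]
```

>>> drive_tool(moves=[-0.6,0.7,0,0.7,0,-1.2,1.4,0,1.4,0,-1.6,2,0,2,0,-1.6,2,0,2,0])

```text
time_s: 7.28
tool_pos: [0.3009, -0.3127, 0.1264]
tool_rot: [180.0, -0.0, -30.1]
force: [0.5, 0.2, 0.3]
grip_width: 0.0002
grasp_force: 0.0
```

Run:
```python
from wl import *
o,p,d,W=wrist(); print(o["tool_pos"],o["tool_rot"],o["qpos"])
k=(d>0)&(W[...,2]>.070)&(W[...,2]<.084)&(W[...,0]>.30)&(W[...,0]<.37)&(W[...,1]<-.26)&(W[...,1]>-.36); print("post top",k.sum(),W[k].mean(0) if k.any() else 0, W[k].min(0) if k.any() else 0, W[k].max(0) if k.any() else 0)
cv2.imwrite("pics/w3.png",p[...,::-1])
```

```text
[ 0.30093919 -0.31273283  0.12635597] [ 1.79990960e+02 -2.05399165e-02 -3.01113511e+01] [ -7.43707532  -8.12350987  47.559904   120.60021614   6.61184037
  65.02649554 -83.07585944]
post top 234 [ 0.33344954 -0.30772337  0.07713848] [ 0.32794967 -0.31215702  0.07007232] [ 0.33834867 -0.30226301  0.080347  ]
```

View pics/w3.png

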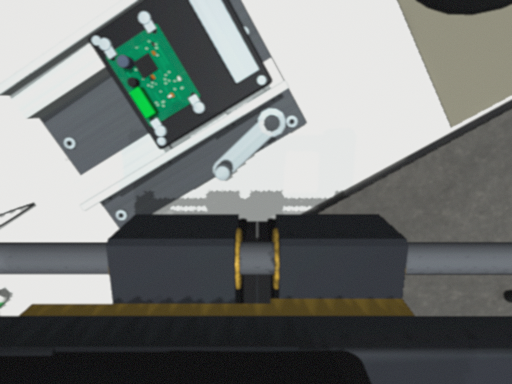

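Post top is at (.333,−.307), 44 mm from the hinge, so the joint is at −0.24 rad. The carrier is still level. I'll descend beside the post and sweep along the arc.

>>> drive_tool(moves=[0,0,0.6,0,0,0,0,1.2,0,0,0,0,1.6,0,0,0,0,1.6,0,0])

```text
time_s: 7.82
tool_pos: [0.3022, -0.3098, 0.0614]
tool_rot: [179.9, 0.2, -29.7]
force: [0.2, -0.5, 0.2]
grip_width: 0.0003
grasp_force: 0.0
```

>>> drive_tool(moves=[0.15,-0.1,0,0,0,0.3,-0.2,0,0,0,0.39,-0.34,0,0,0,0.48,-0.47,0,0,0,0.62,-0.6,0,0,0])

```text
time_s: 8.45
tool_pos: [0.3362, -0.3023, 0.0625]
tool_rot: [-180.0, 0.0, -29.9]
force: [-1.0, 0.2, -0.3]
grip_width: 0.0004
grasp_force: 0.3
```

>>> drive_tool(moves=[0.2,-0.08,0,0,0,0.4,-0.16,0,0,0,0.69,-0.22,0,0,0,0.95,-0.23,0,0,0,1.2,-0.18,0,0,0])

```text
time_s: 9.07
tool_pos: [0.3805, -0.3214, 0.0621]
tool_rot: [179.9, 0.1, -30.0]
force: [-1.8, 1.3, -0.3]
grip_width: 0.0005
grasp_force: 0.4
```

```bash
cat > post.py <<'E'
from wl import *
o,p,d,W=wrist(); print(o["time_s"],o["tool_pos"].round(4),o["force"].round(1))
t=o["tool_pos"]
k=(d>0)&(W[...,2]>.074)&(W[...,2]<.082)&(abs(W[...,0]-.37)<.05)&(abs(W[...,1]+.33)<.05)
print("z~78",k.sum(),W[k].mean(0).round(4) if k.any() else 0)
k=(d>0)&(W[...,2]>.046)&(W[...,2]<.054)&(W[...,0]>.33)&(W[...,0]<.41)&(W[...,1]<-.31)&(W[...,1]>-.38)&(p.min(2)>120)
print("arm",k.sum(), [ (round(x,3),round(float(np.median(W[q][:,1])),4)) for x in np.arange(.335,.41,.01) for q in [k&(abs(W[...,0]-x)<.005)] if q.sum()>8])
cv2.imwrite("pics/post_%d.png"%(100*o["time_s"]),p[...,::-1])
E
python3 post.py; ls -t pics|head -1
```

```text
9.075 [ 0.3805 -0.3214  0.0621] [-1.8  1.3 -0.3]
z~78 226 [ 0.3891 -0.3286  0.0776]
arm 300 [(np.float64(0.385), -0.3456), (np.float64(0.395), -0.34)]
post_907.png
```

>>> drive_tool(moves=[0.16,0.06,0,0,0,0.3,0.14,0,0,0,0.3,0.14,0,0,0])

```text
time_s: 9.5
tool_pos: [0.3894, -0.3316, 0.0627]
tool_rot: [180.0, -0.1, -29.9]
force: [1.1, 0.7, -0.6]
grip_width: 0.0006
grasp_force: 0.2
```

>>> drive_tool(moves=[-0.1,-0.4,0,0,0,-0.2,-0.9,0,0,0,-0.2,-0.9,-0.8,0,0,-0.4,-0.9,-1.6,0,0,-0.4,-0.9,-1.6,0,0])

```text
time_s: 10.12
tool_pos: [0.3941, -0.2927, 0.1288]
tool_rot: [-179.9, -0.3, -29.9]
force: [-0.0, 0.5, 0.2]
grip_width: 0.0001
grasp_force: 0.0
```

```bash
python3 post.py; ls -t pics|head -1
```

```text
10.125 [ 0.3941 -0.2927  0.1288] [-0.   0.5  0.2]
z~78 192 [ 0.3875 -0.3468  0.0781]
arm 765 [(np.float64(0.345), -0.3549), (np.float64(0.355), -0.3505), (np.float64(0.365), -0.3484), (np.float64(0.375), -0.3438), (np.float64(0.385), -0.3416), (np.float64(0.395), -0.3468)]
post_1012.png
```

View pics/post_1012.png

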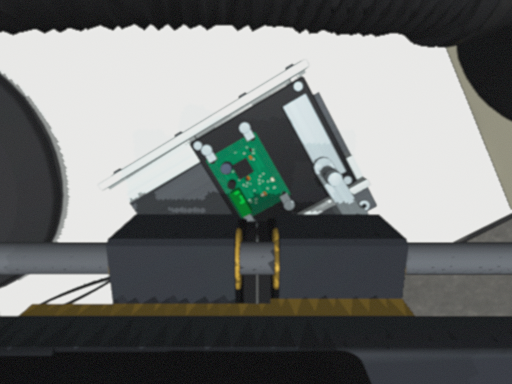

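The wrist view shows the arm nearly square, with the post at about (325,165) and the hinge at (362,205), partly hidden. I'll step back for a clear measurement.

>>> drive_tool(moves=[-0.2,0.1,-0.6,-0.6,0,-0.5,0.3,-1.2,-1.2,0,-0.9,0.6,-1.8,-1.8,0,-1.35,0.9,-1.8,-2.4,0,-1.35,0.9,-1.8,-3,0])

```text
time_s: 10.8
tool_pos: [0.3264, -0.2962, 0.1976]
tool_rot: [-179.9, 0.0, 0.2]
force: [0.7, -0.1, 0.4]
grip_width: 0.0002
grasp_force: 0.0
```

```bash
cat > fin.py <<'E'
from wl import *
o,p,d,W=wrist(); print(o["time_s"],o["tool_pos"].round(4),o["tool_rot"].round(1))
Z=W[...,2]; box=(d>0)&(abs(W[...,0]-.37)<.06)&(abs(W[...,1]+.345)<.05)
k=box&(Z>.073)&(Z<.083); print("post",k.sum(),W[k].mean(0).round(4))
k=box&(Z>.0475)&(Z<.0535)&(abs(W[...,1]+.35)<.025)&(p.min(2)>110)
u=k.astype(np.uint8); n,l,s,c=cv2.connectedComponentsWithStats(u); i=1+s[1:,4].argmax(); a=W[l==i]
r=cv2.minAreaRect((a[:,:2]*1000).astype(np.float32)); print("arm",len(a),a.min(0).round(4),a.max(0).round(4),r)
k=(d>0)&(p.max(2)<60)&(W[...,0]>.368)&(W[...,0]<.452)&(Z>.036)&(Z<.046)&(W[...,1]<-.265)&(W[...,1]>-.366)
print("plate",k.sum(),cv2.minAreaRect((W[k][:,:2]*1000).astype(np.float32)),[(round(y,2),round(1000*float(np.median(W[q][:,2])),1)) for y in np.arange(-.27,-.37,-.03) for q in [k&(abs(W[...,1]-y)<.005)] if q.sum()>20])
cv2.imwrite("pics/fin_%d.png"%(100*o["time_s"]),p[...,::-1]); print("fin_%d.png"%(100*o["time_s"]))
E
python3 fin.py
```

```text
10.8 [ 0.3264 -0.2962  0.1976] [-179.9    0.     0.2]
post 125 [ 0.3868 -0.3463  0.078 ]
arm 888 [ 0.3334 -0.3597  0.0475] [ 0.3971 -0.34    0.0531] ((365.0444030761719, -346.861572265625), (63.98461151123047, 19.44625473022461), 7.691600322723389)
plate 1390 ((406.8890686035156, -315.84271240234375), (77.13980865478516, 94.10755920410156), 0.6439260244369507) [(np.float64(-0.27), 41.6), (np.float64(-0.3), 42.1), (np.float64(-0.33), 42.2), (np.float64(-0.36), 42.1)]
fin_1080.png
```

Run:
```python
import cv2
i=cv2.imread("pics/fin_1080.png"); cv2.imwrite("pics/z.png",cv2.resize(i[110:235,240:400],(768,600),interpolation=cv2.INTER_CUBIC))
```

```text
(no output)
```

View pics/z.png

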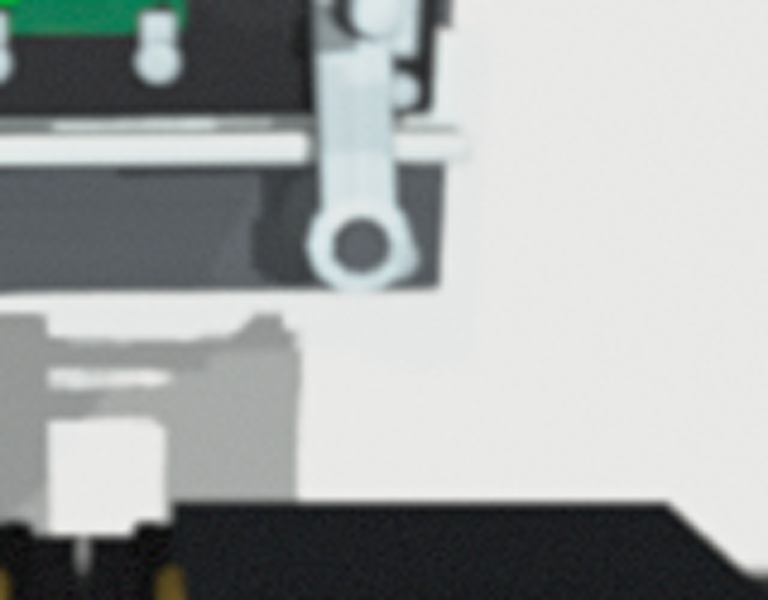

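The arm crosses the fence from hinge (361,246) up to the post (372,10). Its edges run (322,200)→(310,60) and (395,200)→(388,60), with the base plate's end edge at (440,288)→(445,170). I'll cast these into angles.

Run:
```python
from wl import *
o=env.get_obs(); m=env.camera_model("wrist"); K=np.array(m["K"]);T=np.array(m["tool_from_camera"])
R=Ro.from_euler("xyz",o["tool_rot"],degrees=True).as_matrix()
def cast(a,z):
    uv=np.array(a,float)/4.8+[240,110]-.4; D=np.c_[(uv-K[:2,2])/[K[0,0],K[1,1]],np.ones(len(uv))]@T[:3,:3].T@R.T; c=R@T[:3,3]+o["tool_pos"]
    return (c+D*((z-c[2])/D[:,2])[:,None])[:,:2]
def ang(a,z): w=cast(a,z); e=w[1]-w[0]; return w.round(4).tolist(),round(float(np.degrees(np.arctan2(e[1],e[0]))),2)
print("arm L",ang([[322,200],[310,60]],.0505)); print("arm R",ang([[395,200],[388,60]],.0505))
print("plate end",ang([[440,288],[445,170]],.006)); print("carrier front",ang([[432,108],[440,30]],.042))
h=cast([[361,246]],.0505)[0]; q=np.array([.3868,-.3463]); print("hinge",h,"hinge-post",np.hypot(*(q-h)),np.degrees(np.arctan2(*(q-h)[::-1])))
print("fence top ang",ang([[0,165],[300,163]],.038))
```

```text
arm L ([[0.3526, -0.3419], [0.3787, -0.3385]], 7.36)
arm R ([[0.3527, -0.3557], [0.3788, -0.353]], 5.96)
plate end ([[0.3275, -0.3753], [0.3535, -0.3748]], 1.11)
carrier front ([[0.3694, -0.3635], [0.3841, -0.3642]], -2.51)
hinge [ 0.3438181  -0.34971792] hinge-post 0.04311758465751383 4.546593727131014
fence top ang ([[0.3574, -0.28], [0.3582, -0.3391]], -89.17)
```

The arm is about 5° short of square, so the post needs roughly 4 mm more towards −y. I'll go back and nudge it.

>>> drive_tool(moves=[0.4,0.1,0.3,0.7,0,0.8,0.2,0.9,1.4,0,1.2,0.35,1.5,2.1,0,1.55,0.45,1.8,3,0,1.55,0.45,1.8,3,0])

```text
time_s: 11.48
tool_pos: [0.3893, -0.3137, 0.1246]
tool_rot: [179.8, 0.2, -29.9]
force: [0.0, 0.6, -0.4]
grip_width: 0.0003
grasp_force: 0.0
```

>>> drive_tool(moves=[0,0,0.6,0,0,0,0,1.2,0,0,0,0,1.6,0,0,0,0,1.6,0,0])

```text
time_s: 11.98
tool_pos: [0.389, -0.3137, 0.0618]
tool_rot: [180.0, 0.1, -29.9]
force: [-0.4, -0.7, 0.4]
grip_width: 0.0008
grasp_force: 0.0
```

>>> drive_tool(moves=[0.1,0.17,0,0,0,0.2,0.35,0,0,0,0.25,0.43,0,0,0,0.27,0.47,0,0,0,0.27,0.47,0,0,0])

```text
time_s: 12.6
tool_pos: [0.39, -0.336, 0.0626]
tool_rot: [180.0, 0.0, -29.9]
force: [-0.1, 0.7, -0.6]
grip_width: 0.0004
grasp_force: 0.1
```

>>> drive_tool(moves=[-0.25,-0.43,0,0,0,-0.35,-0.6,0,0,0,-0.35,-0.6,-0.8,0,0,-0.4,-0.7,-1.6,0,0,-0.7,-0.4,-2.4,-0.6,0])

```text
time_s: 13.22
tool_pos: [0.3743, -0.3075, 0.1595]
tool_rot: [180.0, -0.0, -23.6]
force: [0.4, 0.1, 0.4]
grip_width: 0.0003
grasp_force: 0.0
```

>>> drive_tool(moves=[-0.6,0.1,-0.5,-0.8,0,-1.2,0.2,-1,-1.6,0,-1.2,0.2,-1,-2.4,0,-1.2,0.2,-1,-2.4,0])

```text
time_s: 13.72
tool_pos: [0.3265, -0.2959, 0.1987]
tool_rot: [-180.0, -0.1, 0.0]
force: [-0.3, 0.2, 0.2]
grip_width: 0.0007
grasp_force: 0.0
```

```bash
python3 fin.py
python3 - <<'E'
import cv2,glob,os
f=max(glob.glob("pics/fin_*"),key=os.path.getmtime)
i=cv2.imread(f); cv2.imwrite("pics/z2.png",cv2.resize(i[110:235,240:400],(768,600),interpolation=cv2.INTER_CUBIC))
E
```

```text
13.725 [ 0.3265 -0.2959  0.1987] [-1.8e+02 -1.0e-01  0.0e+00]
post 123 [ 0.3869 -0.3506  0.0781]
arm 880 [ 0.3333 -0.359   0.0475] [ 0.3973 -0.3401  0.0528] ((365.2821350097656, -348.894775390625), (63.9841423034668, 18.8298397064209), 1.6088933944702148)
plate 1531 ((410.26318359375, -316.7081604003906), (83.2885513305664, 95.36785125732422), 0.056681077927351) [(np.float64(-0.27), 41.8), (np.float64(-0.3), 42.1), (np.float64(-0.33), 42.1), (np.float64(-0.36), 41.9)]
fin_1372.png
```

View pics/z2.png

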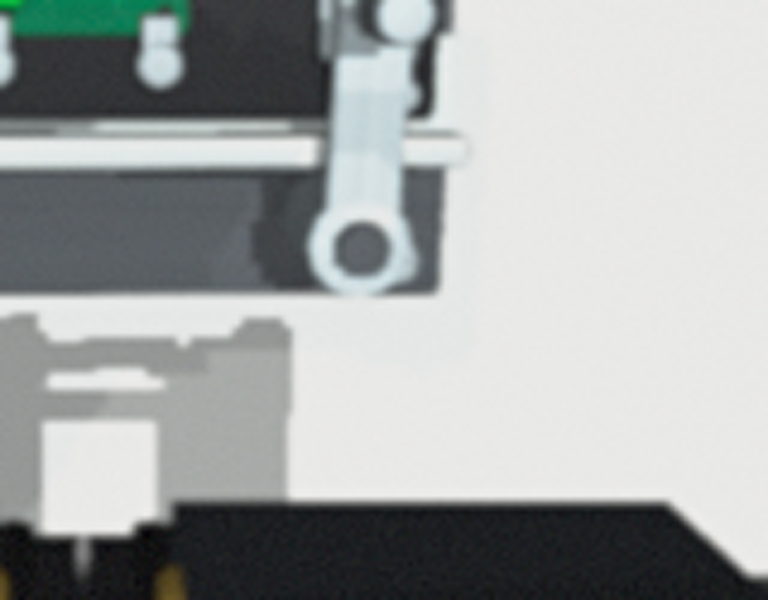

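The arm now lies square across the carrier front. Measured angles fall within about 2° of the track's cross axis. The carrier is still level at 42 mm and the robot is clear, so I'm handing in.

```bash
python3 -c "
from cell import env
print(env.sign_off())"
```

```text
the job is handed in; nothing more can be done
None
```

The job is handed in at about 14 s: the carrier sits level and low in its notches (plate top 42 mm), and the hold-down arm lies across it, square to within about 2°; I didn't re-check the bystander items, but no move went near them.

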